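# Snap the ring-holder head onto the tilted stud and hold it home

### The job

On the jeweller's bench fixture, first slide the black carriage along its rail by its upright steel post until it rests against the red stop. Then pick up the knurled ring-holder head and press it squarely, mouth first, onto the tilted stud until it snaps over the brass balls and its flange is flat on the seat. Finish while still gripping the head and holding it pressed fully home against the ejector spring (do not let go), with the carriage still at the stop and the other things on the bench left alone.

Things in the scene. Friction and masses are not known exactly. Their poses are not given: they have to be found in the camera images.
- carriage (a joint): The carriage's slide along the rail, in m: 0 at the far end, 0.100 against the red stop. It grows along the y axis of seat (the rail's direction, level). It drags with about 5 N of friction and stays where it is left.
- handle (a point): Upright round steel post on the carriage, 14 mm in diameter, 60 mm tall; this point is on its axis, 16 mm below its top, about 107 mm above the bench. z is up; y is the rail's direction, level, towards the red stop; x is level, across the rail. The post stands 65 mm from the stud's root along the rail, on the side away from the stop.
- seat (a point): Centre of the flat round seat (48 mm across) on the carriage, at the root of the stud, about 113 mm above the bench. z points out along the stud's axis, which leans 0.2 to 0.5 rad from vertical towards the fixture's +x side (roughly away from the robot) and is clamped there; y is level, along the rail towards the stop. The fixture's other parts stay below 125 mm above the bench.
- ejector (a joint): Travel of the sprung brass ejector disc (36 mm across) round the stud's root, in m: 0 raised (its top 12 mm above the seat), 0.012 pressed flush with the seat. Its spring pushes back with about 2.4 N at 0 and 6 N at 0.012. A head that is snapped on but not held is pushed back to about 0.007.
- head_center (a point): Point on the head's axis, half-way up, 32 mm above its foot: a good height to grip, where it is 34 mm in diameter. z points up the axis, out of the mandrel end.
- head_mouth (a point): Centre of the head's foot, the open mouth of its bore: 26 mm wide chamfered mouth, 19.4 mm bore. z points up the axis. Passing the detent balls takes a push of about 6 to 15 N; the head snaps with its foot about 5 mm from the seat and is home with its foot on the seat.
- head: Loose ring-holder head (about 0.16 kg), standing mouth down on the bench: aluminium cylinder 34 mm in diameter, knurled, with a black band; flange 44 mm across and 8 mm high at its foot; body top 46 mm above its foot, then a 16 mm mandrel with a gold ring, 64 mm high in all. Round, so its turn about z does not matter. Origin: centre of its foot.
- jar: Amber glass jar with black lid, 52 mm across, 55 mm high, origin at its foot. To be left alone.
- ringbox: Blue ring box, 55 x 55 x 41 mm, origin at the centre of its underside. To be left alone.
- graver: Wood-handled graver lying on the bench, 140 mm long, along its x axis. To be left alone.
- loupe: Black loupe standing on its end, 36 mm across, 25 mm high, origin at its foot. To be left alone.
- stud_tip (a point): Tip of the steel stud, 32 mm from the seat along its axis; z points out along the axis. The stud is 17 mm in diameter with a 6 mm tapered tip; three sprung brass detent balls stick out 2.5 mm from it 15 mm above the seat.
There are look-alikes about, which are no part of the job. Leave any purple look-alike of the head alone.

How it is judged:
By the outcome, as a careful person would: the job done as asked, in the order asked, and still so for the second after the job is handed in, while the arm keeps its last pose, push and grip.
It also fails if it takes over 58 s, if anything falls off the work surface, if the arm or the gripper's body presses on something with over 40 N, if the wrist force passes 120 N, or if a joint passes its speed limit or range.

### The arm

A 6-joint arm with a two-finger parallel gripper is mounted at the origin on the work surface. World frame = base frame: x ahead of the robot, y to its left, z up, the work surface at z = 0. Lengths are in m, angles in rad, forces in N, time in s.
With the tool pointing down it reaches from about 0.275 to 0.85 m from the base axis. Payload 19 kg.
Tool frame: the origin (TCP) lies midway between the tips of the shut fingers; the grasp point (between the pads) lies 19 mm behind it (arm.grip_depth is the distance from the TCP to the grasp point, in m); x points along the fingers, z is the direction in which the jaws open and shut, and the axes are right-handed (so a half turn about x gives the same grasp; the last joint's range is limited). The gripper opens to 85 mm and grips with 20 to 120 N. Pads are 22 mm wide; open, the fingers measure 114 mm over their backs; the gripper's body (76 mm by 85 mm) begins 54 mm behind the grasp point. The pads swing forward as they close: fully open they stand 13 mm farther back than shut.
Start: joints at [1.018, 0.15, 1.437, -0, 1.554, -0.134], TCP at [0.234, 0.525, 0.231] pointing down, gripper open.
Joint ranges: [-2.8, 2.8], [-0.68, 2.1], [0.12, 2.68], [-1.39, 4.53], [0.16, 2.79], [-2.81, 2.81]. Speed limits (rad/s): [1.89, 1.89, 2.22, 3.01, 3.01, 3.01].

### API

Orientations are given as a 3x3 rotation matrix whose columns are the frame's x, y, z axes.
In Python, from rig import arm, vision, order gives the robot as it stands. The module is installed in compiled form; this text tells all that it offers.
- The arm moves only by the shell command python3 -m inch 'ROWS'. ROWS is JSON, a list that holds one entry, the list of rows, each a list of 7 numbers: the closure, from 0 (fully open) to 1 (shut), then the shift along the tool's x, y, z in cm, then the turn, a rotation vector about the tool's x, y, z in rad. In form: [[[gripper, dx, dy, dz, rx, ry, rz], ...]]. A call has 1 to 10 rows; each row is the pose to reach, as a shift and turn from the pose commanded when the call began, along the tool's axes at that moment; what a row does not reach only later rows make up. A row lasts 1/12 s, in which the tool goes at most 41.7 mm and 7.16 degrees, less where a joint would pass 70% of its speed; a pose out of reach is approached as far as the arm can. A call with a gripper value outside its range is refused whole. The fingers move at their own pace and stop on an object; the grip force is fixed at half the most. Time passes only in rows, so rows that repeat a pose let the fingers close. It gives the time, the measured TCP pose, the force and the opening at its end, in the units of the state.
- arm.sense(): the state, without advancing time (a new reading comes with each control period).
- vision.grab_frame(name): name is "side" or "top" or "wrist"; returns the picture (420x560x3 uint8, red, green, blue); there is no depth.
- vision.camera_params(name): a dict with "camera_matrix" (3x3 intrinsics, pixels), "R" (3x3) and "t" (3): a world point X has camera coordinates R X + t; the wrist camera has in their place "T_tool_cam" (4x4, takes a point from camera to tool coordinates, whose origin is the TCP and whose axes are the tool frame's). Camera axes: x right, y down, z forward; pixel columns grow to the right and rows downward; lengths in m; the calibration is good to about 2 mm. A picture is of the moment at which its call begins: read the wrist's pose just before it. camera_params takes no time and is no camera call.
- order.finish_job(): hands the job in, once; it reports no verdict.
The state is a dict: "clock": time; "qpos": joint angles; "joint_velocities": joint speeds; "tau": joint torques, N m; "tcp_pos": TCP position; "tool_rot": TCP orientation; "force": force on the tool from outside, world axes, zero at the start; "moment": the same for the moment, N m; "width": opening from 0.0 (shut) to 1.0 (fully open).
Only numpy, scipy, OpenCV 4.12 (cv2) and the standard library are available. Lean on these libraries where they do the work, as an engineer would, in place of code of your own. Each camera call takes 0.05 s, during which the arm holds its last target. There are 200 camera calls.

## Working session

There is one attempt and no reset: what is moved stays moved. The work goes in short steps, Python scripts to look and compute and a shell command to move; the robot and the scene stay as the last step left them, time stands still between calls to the robot, and variables do not carry over. Pictures are saved under pics/ and viewed, about 8 in all and at most 12, crops included, and the job is handed in when it is done.

```bash
mkdir -p pics; cat > h.py <<'E'
import numpy as np, cv2
from rig import arm, vision, order
def cam(n):
    p=vision.camera_params(n); K=np.array(p["camera_matrix"])
    if "T_tool_cam" in p:
        s=arm.sense(); T=np.array(p["T_tool_cam"]); Rt=np.array(s["tool_rot"]); 
        Rwc=Rt@T[:3,:3]; c=Rt@T[:3,3]+np.array(s["tcp_pos"])
        return K,Rwc.T,-Rwc.T@c
    return K,np.array(p["R"]),np.array(p["t"])
def grab(n,f):
    c=cam(n); im=vision.grab_frame(n); cv2.imwrite("pics/"+f+".png",im[:,:,::-1]); np.savez("pics/"+f+".npz",K=c[0],R=c[1],t=c[2]); return im,c
def load(f):
    d=np.load("pics/"+f+".npz"); return d["K"],d["R"],d["t"]
def ray(c,px):
    K,R,t=c; d=R.T@np.linalg.solve(K,[px[0],px[1],1.]); return -R.T@t,d/np.linalg.norm(d)
def onz(c,px,z):
    o,d=ray(c,px); return o+d*(z-o[2])/d[2]
def tri(*a):
    A=np.zeros((3,3));b=np.zeros(3);L=[]
    for c,px in a:
        o,d=ray(c,px);P=np.eye(3)-np.outer(d,d);A+=P;b+=P@o;L.append((o,P))
    x=np.linalg.solve(A,b);return x,[round(1000*float(np.linalg.norm(P@(x-o))),1) for o,P in L]
def proj(c,X):
    K,R,t=c; p=K@(R@np.array(X)+t); return p[:2]/p[2]
E
python3 - <<'E'
from h import *
np.set_printoptions(precision=3,suppress=True)
a,c=grab("side","s0"); b,d=grab("top","t0"); w,e=grab("wrist","w0")
for x in (c,d,e): print(x[0][0,0], -x[1].T@x[2], x[1][2])
cv2.imwrite("pics/st0.png",np.vstack([np.hstack([a,b])])[:, :, ::-1][:, :, :])
print(arm.sense())
import cv2
cv2.imwrite("pics/st0.png",cv2.resize(np.hstack([a,b])[:,:,::-1],(800,300)))
E
```

```text
395.90076844967723 [ 0.174 -0.648  0.617] [ 0.417  0.674 -0.61 ]
393.1894431464336 [ 0.375 -0.05   1.012] [ 0.159 -0.023 -0.987]
323.28681360604406 [0.166 0.555 0.375] [ 0.264 -0.118 -0.957]
{'clock': 0.15, 'qpos': array([ 1.018,  0.151,  1.438, -0.   ,  1.554, -0.134]), 'joint_velocities': array([ 0.001, -0.   , -0.002,  0.   ,  0.   ,  0.   ]), 'tau': array([  0.003, -71.338, -57.104,  -0.   ,   0.007,   0.   ]), 'tcp_pos': array([0.234, 0.525, 0.231]), 'tool_rot': array([[-0.   , -0.914,  0.407],
       [-0.001,  0.407,  0.914],
       [-1.   ,  0.   , -0.001]]), 'force': array([-0.632,  0.056,  0.151]), 'moment': array([ 0.07 , -0.026,  0.053]), 'width': 1.0024262098116459}
```

View pics/s0.png

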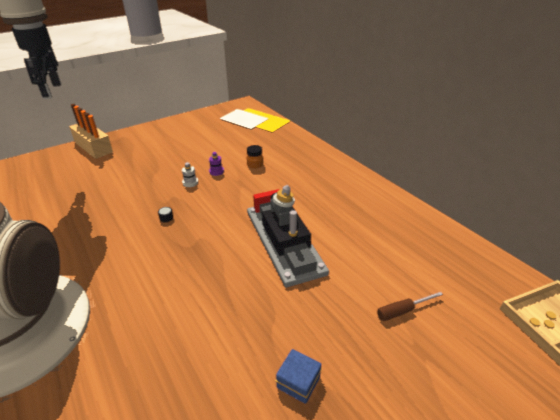

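View pics/t0.png

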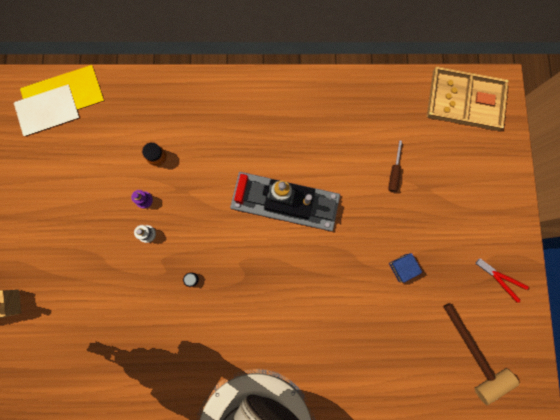

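Candidates for the head: silver/black at side (190,176), top (145,233), and purple at side (216,164), top (142,199). The silver knurled one fits and the purple one is the look-alike. I'll confirm this in an enlarged crop.

```bash
python3 - <<'E'
import cv2,numpy as np
s=cv2.imread("pics/s0.png");t=cv2.imread("pics/t0.png")
def cr(im,x,y,w,h): return cv2.resize(im[y:y+h,x:x+w],(400,300),interpolation=cv2.INTER_CUBIC)
cv2.imwrite("pics/c0.png",np.vstack([np.hstack([cr(s,235,180,100,75),cr(s,155,140,100,75)]),np.hstack([cr(t,230,165,120,90),cr(t,110,180,80,60)])]))
E
```

```text
(no output)
```

View pics/c0.png

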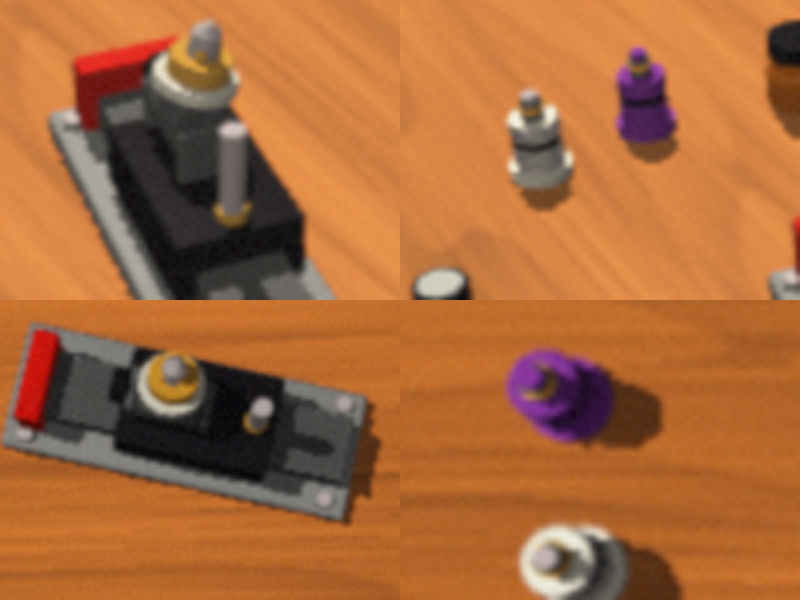

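```bash
python3 - <<'E'
from h import *
np.set_printoptions(precision=4,suppress=True)
s=load("s0");t=load("t0")
S=lambda x,y:(235+x/4,180+y/4); T=lambda x,y:(230+x/3.3333,165+(y-300)/3.3333)
for n,a,b in [("posttop",S(232,130),T(263,405)),("postbase",S(233,212),T(254,425)),("tip",S(207,28),T(176,365)),("seatdisc",S(193,82),T(171,392)),("headtop",(187.5,163.75),(139,231.6))]:
    print(n,*tri((s,a),(t,b)))
for z in (.01,.02):
  P=[onz(t,T(*p),z) for p in [(33,325),(365,395),(5,445),(348,520)]]
  u=P[0]-P[1];v=P[2]-P[3];print(u/np.linalg.norm(u),v/np.linalg.norm(v),P)
E
```

```text
posttop [ 0.5498 -0.1306  0.1208] [0.5, 0.5]
postbase [ 0.5485 -0.13    0.065 ] [2.3, 2.3]
tip [ 0.5749 -0.0705  0.1402] [0.2, 0.2]
seatdisc [ 0.5649 -0.0683  0.1067] [2.1, 2.1]
headtop [0.4808 0.2756 0.0601] [1.5, 1.5]
[0.2187 0.9758 0.    ] [0.2249 0.9744 0.    ] [array([0.6375, 0.0384, 0.01  ]), array([ 0.5794, -0.221 ,  0.01  ]), array([0.5423, 0.0595, 0.01  ]), array([ 0.4814, -0.2044,  0.01  ])]
[0.2187 0.9758 0.    ] [0.2249 0.9744 0.    ] [array([0.6349, 0.0375, 0.02  ]), array([ 0.5774, -0.2193,  0.02  ]), array([0.5406, 0.0584, 0.02  ]), array([ 0.4803, -0.2029,  0.02  ])]
```

```bash
cat >> h.py <<'E'
def plan(pos,R):
    """shift (cm) and turn in tool axes from the measured pose to TCP pos, rot R"""
    s=arm.sense();Q=np.array(s["tool_rot"]);np.set_printoptions(precision=3,suppress=True)
    print("t",s["clock"],"tcp",np.array(s["tcp_pos"]),"F",np.array(s["force"]),"w",s["width"])
    print("shift",100*Q.T@(np.array(pos)-s["tcp_pos"]),"turn",cv2.Rodrigues(Q.T@R)[0].ravel())
yf=np.array([.222,.975,0]);yf/=np.linalg.norm(yf);xf=np.cross(yf,[0,0,1.])
RD=np.column_stack([[0,0,-1.],np.cross(xf,[0,0,-1.]),xf])
E
python3 -m inch '[[[0,0,-55.4,-47.0,1.379,0,0],[0,0,-55.4,-47.0,1.379,0,0],[0,0,-55.4,-47.0,1.379,0,0],[0,0,-55.4,-47.0,1.379,0,0],[0,0,-55.4,-47.0,1.379,0,0],[0,0,-55.4,-47.0,1.379,0,0],[0,0,-55.4,-47.0,1.379,0,0],[0,0,-55.4,-47.0,1.379,0,0],[0,0,-55.4,-47.0,1.379,0,0],[0,0,-55.4,-47.0,1.379,0,0]]]'
python3 -c "
from h import *
plan([.549,-.130,.231],RD)"
```

```text
clock: 0.98
tcp_pos: [0.4147, 0.1478, 0.2314]
tool_rot: [[0.0, 0.104, 0.995], [0.0, 0.995, -0.104], [-1.0, 0.0, 0.0]]
force: [1.5, 0.7, -0.3]
width: 0.997
t 0.9833 tcp [0.415 0.148 0.231] F [ 1.45   0.686 -0.272] w 0.9965507477394396
shift [  0.042 -26.239  16.241] turn [ 0.12  0.   -0.  ]
```

```bash
python3 -m inch '[[[0,0,-26,16,0.12,0,0],[0,0,-26,16,0.12,0,0],[0,0,-26,16,0.12,0,0],[0,0,-26,16,0.12,0,0],[0,0,-26,16,0.12,0,0],[0,0,-26,16,0.12,0,0],[0,0,-26,16,0.12,0,0],[0,0,-26,16,0.12,0,0],[0,0,-26,16,0.12,0,0],[0,0,-26,16,0.12,0,0]]]'
python3 -c "
from h import *
plan([.549,-.130,.231],RD)
grab('wrist','w1')
plan([.549,-.130,.231],RD)"
```

```text
clock: 1.82
tcp_pos: [0.5482, -0.1251, 0.2307]
tool_rot: [[-0.001, 0.218, 0.976], [0.001, 0.976, -0.218], [-1.0, 0.0, -0.001]]
force: [-0.6, 0.5, 0.0]
width: 0.996
t 1.8167 tcp [ 0.548 -0.125  0.231] F [-0.579  0.49   0.019] w 0.9955333049422588
shift [-0.035 -0.461  0.188] turn [ 0.004 -0.001 -0.   ]
t 1.8667 tcp [ 0.548 -0.124  0.231] F [-0.478  0.364 -0.435] w 1.0020271362319668
shift [-0.001 -0.539  0.219] turn [ 0.006 -0.001 -0.   ]
```

View pics/w1.png

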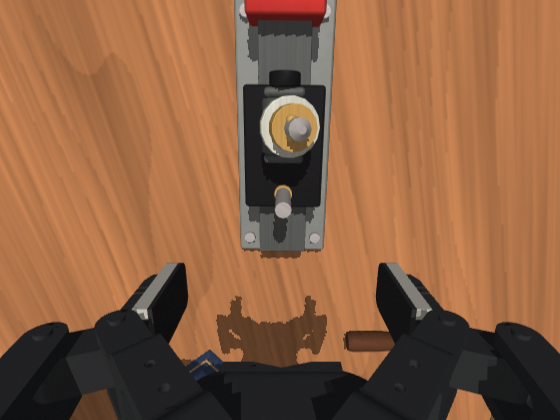

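The wrist view shows the post top at (283,211) and its base at (283,190). The stud tip is at (299,129), the seat's white disc is centred near (289,127), and the stop's near edge is at row 25.

```bash
python3 - <<'E'
from h import *
np.set_printoptions(precision=4,suppress=True)
w=load("w1");s=load("s0");t=load("t0")
S=lambda x,y:(235+x/4,180+y/4); T=lambda x,y:(230+x/3.3333,165+(y-300)/3.3333)
print("post",onz(w,(283,211),.121),tri((w,(283,211)),(s,S(232,130)),(t,T(263,405))))
print("base",onz(w,(283,190),.065))
print("tip",tri((w,(299,129)),(s,S(207,28)),(t,T(176,365))))
# seat disc ellipse: white mask
im=cv2.imread("pics/w1.png");h=cv2.cvtColor(im,cv2.COLOR_BGR2HSV)
m=((h[:,:,1]<60)&(h[:,:,2]>150)).astype(np.uint8);m[:90]=0;m[170:]=0;m[:,:255]=0;m[:,325:]=0
p=cv2.convexHull(np.argwhere(m)[:,::-1].astype(np.int32));e=cv2.fitEllipse(p);print(e)
print("seat",onz(w,e[0],.113))
print("gap z.05",onz(w,(285,71),.05),onz(w,(285,25),.05))
for a,b in [((236,150),(241,248)),((333,150),(325,248))]:
  pass
ul=[onz(w,p,.012) for p in [(239,13),(250,238),(326,13),(315,238)]]
print((ul[0]-ul[1])/np.linalg.norm(ul[0]-ul[1]),(ul[2]-ul[3])/np.linalg.norm(ul[2]-ul[3]))
plan([.549,-.130,.231],RD)
E
```

```text
post [ 0.5474 -0.1317  0.121 ] (array([ 0.5487, -0.1311,  0.1221]), [1.2, 0.4, 1.4])
base [ 0.5485 -0.1277  0.065 ]
tip (array([ 0.5742, -0.07  ,  0.1403]), [1.7, 1.0, 0.6])
((289.5932922363281, 125.75453186035156), (58.66783142089844, 61.98204040527344), 7.3767828941345215)
seat [ 0.5672 -0.0668  0.113 ]
gap z.05 [ 0.5743 -0.0207  0.05  ] [0.5825 0.0167 0.05  ]
[0.2012 0.9795 0.    ] [0.2335 0.9723 0.    ]
t 1.8667 tcp [ 0.548 -0.124  0.231] F [-0.478  0.364 -0.435] w 1.0020271362319668
shift [-0.001 -0.539  0.219] turn [ 0.006 -0.001 -0.   ]
```

```bash
python3 -m inch '[[[0,4,-0.6,0.1,0,0,0],[0,8,-0.6,0.1,0,0,0],[0,12,-0.6,0.1,0,0,0],[0,14.2,-0.6,0.1,0,0,0],[0,14.2,-0.6,0.1,0,0,0],[0,14.2,-0.6,0.1,0,0,0],[0.5,14.2,-0.6,0.1,0,0,0],[1,14.2,-0.6,0.1,0,0,0],[1,14.2,-0.6,0.1,0,0,0],[1,14.2,-0.6,0.1,0,0,0]]]'
python3 -m inch '[[[1,0,0,0,0,0,0],[1,0,0,0,0,0,0],[1,0,0,0,0,0,0],[1,0,0,0,0,0,0],[1,0,0,0,0,0,0],[1,0,0,0,0,0,0]]]'
```

```text
clock: 2.7
tcp_pos: [0.5484, -0.1308, 0.0906]
tool_rot: [[0.002, 0.216, 0.976], [-0.001, 0.976, -0.216], [-1.0, -0.0, 0.002]]
force: [-0.7, 0.2, 0.4]
width: 0.454
clock: 3.2
tcp_pos: [0.548, -0.1308, 0.0899]
tool_rot: [[0.0, 0.216, 0.976], [-0.0, 0.976, -0.216], [-1.0, -0.0, 0.0]]
force: [-2.1, 1.8, 6.5]
width: 0.145
```

```bash
python3 -m inch '[[[1,0,0.6,0,0,0,0],[1,0,1.2,0,0,0,0],[1,0,1.8,0,0,0,0],[1,0,2.4,0,0,0,0],[1,0,2.7,0,0,0,0],[1,0,3.0,0,0,0,0],[1,0,3.0,0,0,0,0]]]'
python3 -m inch '[[[1,0,0.2,0,0,0,0],[1,0,0.4,0,0,0,0],[1,0,0.5,0,0,0,0],[1,0,0.5,0,0,0,0]]]'
```

```text
clock: 3.78
tcp_pos: [0.5548, -0.1013, 0.0898]
tool_rot: [[0.001, 0.216, 0.976], [-0.001, 0.976, -0.216], [-1.0, -0.0, 0.001]]
force: [1.0, 0.0, 5.8]
width: 0.143
clock: 4.12
tcp_pos: [0.5559, -0.0969, 0.0899]
tool_rot: [[0.001, 0.216, 0.976], [-0.001, 0.976, -0.216], [-1.0, -0.001, 0.001]]
force: [0.7, -3.1, 5.9]
width: 0.145
```

```bash
for i in 1 2 3 4; do python3 -m inch '[[[1,0,0.1,0,0,0,0],[1,0,0.2,0,0,0,0],[1,0,0.2,0,0,0,0]]]' | grep -E "tcp|force"; done
```

```text
tcp_pos: [0.5563, -0.0951, 0.0899]
force: [0.6, -3.0, 5.6]
tcp_pos: [0.5568, -0.0931, 0.0899]
force: [0.1, -4.2, 5.5]
tcp_pos: [0.5573, -0.0912, 0.0899]
force: [0.8, -4.8, 5.3]
tcp_pos: [0.5577, -0.0892, 0.0899]
force: [1.2, -3.6, 5.4]
```

```bash
for i in 1 2 3 4; do python3 -m inch '[[[1,0,0.1,0,0,0,0],[1,0,0.2,0,0,0,0],[1,0,0.2,0,0,0,0]]]' | grep -E "tcp|force"; done
```

```text
tcp_pos: [0.5582, -0.0872, 0.0899]
force: [2.9, -4.3, 5.3]
tcp_pos: [0.5586, -0.0853, 0.0899]
force: [2.7, -3.9, 4.3]
tcp_pos: [0.5591, -0.0833, 0.0899]
force: [2.2, -4.7, 5.5]
tcp_pos: [0.5596, -0.0814, 0.0899]
force: [1.9, -4.3, 4.0]
```

```bash
for i in 1 2 3 4 5; do python3 -m inch '[[[1,0,0.1,0,0,0,0],[1,0,0.2,0,0,0,0],[1,0,0.2,0,0,0,0]]]' | grep -E "tcp|force"; done
```

```text
tcp_pos: [0.56, -0.0795, 0.0899]
force: [2.8, -4.6, 5.1]
tcp_pos: [0.5604, -0.0775, 0.0899]
force: [3.1, -5.2, 4.6]
tcp_pos: [0.5605, -0.0774, 0.0899]
force: [-2.2, -21.5, 5.0]
tcp_pos: [0.5605, -0.0773, 0.0899]
force: [-7.8, -38.8, 5.9]
tcp_pos: [0.5605, -0.0772, 0.09]
force: [-13.0, -56.0, 5.1]
```

```bash
python3 -c "
from h import *
grab('wrist','w2')"
```

```text
(no output)
```

View pics/w2.png

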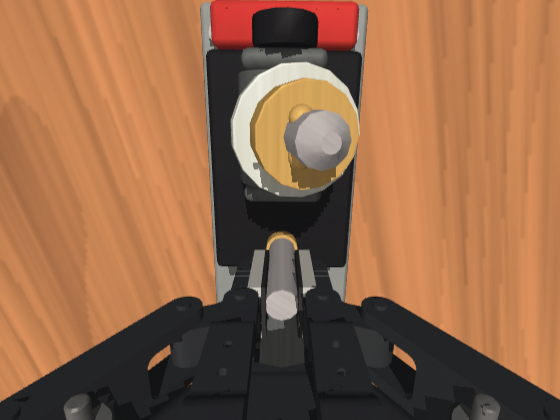

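The carriage is against the stop. Contact came at 56 N, and the picture shows its bumper in the red stop at about (285,30). Next I'll ease off the push, open the gripper and rise.

```bash
python3 -m inch '[[[1,0,-0.3,0,0,0,0],[1,0,-0.5,0,0,0,0],[1,0,-0.5,0,0,0,0],[0,0,-0.5,0,0,0,0],[0,0,-0.5,0,0,0,0],[0,0,-0.5,0,0,0,0],[0,0,-0.5,0,0,0,0],[0,0,-0.5,0,0,0,0],[0,0,-0.5,0,0,0,0],[0,0,-0.5,0,0,0,0]]]'
python3 -m inch '[[[0,-3,0,0,0,0,0],[0,-6,0,0,0,0,0],[0,-10,0,0,0,0,0],[0,-14,0,0,0,0,0],[0,-14,-3,-1,0,0,0],[0,-14,-3,-1,0,0,0],[0,-14,-3,-1,0,0,0],[0,-14,-3,-1,0,0,0],[0,-14,-3,-1,0,0,0]]]'
python3 -c "
from h import *
a,c=grab('wrist','w3');b,d=grab('top','t3');s,e=grab('side','s3')
f=lambda im,x,y,w,h:cv2.resize(im[y:y+h,x:x+w],(400,300),interpolation=cv2.INTER_CUBIC)
X=[.5753,-.0139,.113]
L=[f(im,int(p[0])-50*k,int(p[1])-38*k,100*k,76*k) for im,p,k in ((a,proj(c,X),2),(b,proj(d,X),1),(s,proj(e,X),1))]
print([proj(q,X) for q in (c,d,e)])
cv2.imwrite('pics/c3.png',np.vstack([np.hstack(L[:2]),np.hstack([L[2],L[2]*0])])[:,:,::-1])"
```

```text
clock: 8.25
tcp_pos: [0.56, -0.0759, 0.0893]
tool_rot: [[-0.0, 0.216, 0.976], [-0.0, 0.976, -0.216], [-1.0, -0.0, -0.0]]
force: [0.3, 1.4, -0.7]
width: 1.0
clock: 9.0
tcp_pos: [0.5439, -0.1027, 0.2288]
tool_rot: [[-0.001, 0.216, 0.976], [0.0, 0.976, -0.216], [-1.0, 0.0, -0.001]]
force: [0.5, -0.7, -0.1]
width: 1.003
[array([297.36466199,  81.35891123]), array([258.37232818, 187.05710166]), array([272.6495816 , 185.35694766])]
```

View pics/c3.png

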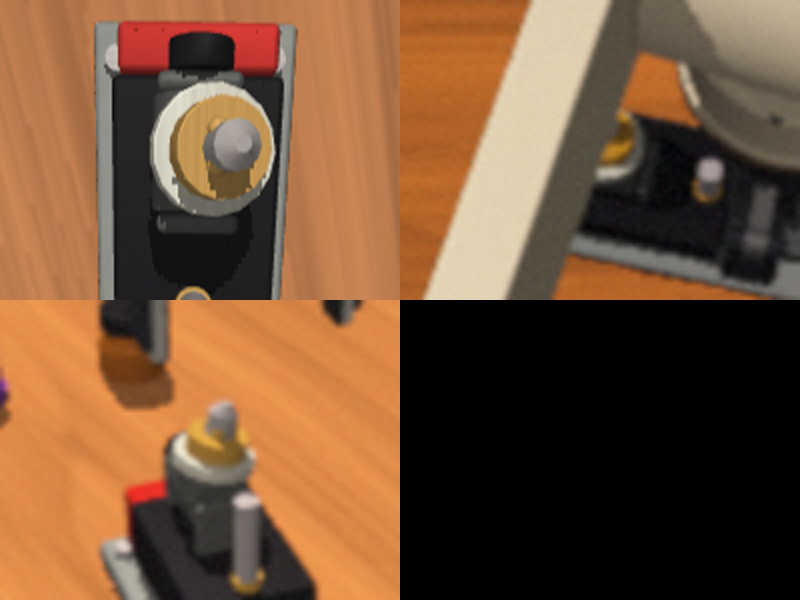

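```bash
python3 - <<'E'
from h import *
np.set_printoptions(precision=4,suppress=True)
w=load("w3");s=load("s3");w2=load("w2")
tip,r=tri((w,(319.5,76.5)),(s,(278.25,173.6)));print(tip,r)
tip2,r=tri((w,(319.5,76.5)),(w2,(330,142)));print("w-w2",tip2,r)
im=cv2.imread("pics/w3.png");h=cv2.cvtColor(im,cv2.COLOR_BGR2HSV)
m=((h[:,:,1]<70)&(h[:,:,2]>140)).astype(np.uint8);m[:42]=0;m[115:]=0;m[:,:265]=0;m[:,338:]=0
m|=((h[:,:,0]>12)&(h[:,:,0]<28)&(h[:,:,1]>110)&(h[:,:,2]>110)&(m*0+1)).astype(np.uint8)*0
n,l,st,ce=cv2.connectedComponentsWithStats(m);print(st[1:],ce[1:])
k=1+np.argmax(st[1:,4]);e=cv2.fitEllipse(cv2.convexHull(np.argwhere(l==k)[:,::-1].astype(np.int32)));print(e)
seat=onz(w,e[0],.113);print("seat",seat, "from side",tri((w,e[0]),(s,(274.75,185.5))))
seat2=np.array([.5753,-.0139,.113])
for q in (seat,seat2):
  for a in (tip,tip2):
    d=a-q;yy=np.array([.227,.974,0]);xx=np.array([.974,-.227,0]);print(np.linalg.norm(d),d@xx,d@yy,"lean",np.arctan2(d@xx,d[2]))
E
```

```text
[ 0.589  -0.0162  0.1408] [0.4, 0.4]
w-w2 [ 0.5875 -0.0163  0.1452] [0.6, 0.6]
[[273  46  62  63 769]
 [304  65  21  20 295]
 [337  83   1   3   3]
 [337  87   1   1   1]
 [337  90   1   1   1]
 [337  93   1   3   3]
 [337  97   1   1   1]
 [336 100   1   1   1]
 [336 102   1   2   2]
 [336 105   2   6  12]
 [288 108   1   2   2]
 [294 111   1   2   2]] [[292.7802  68.9649]
 [313.5661  73.9119]
 [337.      84.    ]
 [337.      87.    ]
 [337.      90.    ]
 [337.      94.    ]
 [337.      97.    ]
 [336.     100.    ]
 [336.     102.5   ]
 [336.5    107.5   ]
 [288.     108.5   ]
 [294.     111.5   ]]
((303.2284240722656, 79.71846008300781), (60.9732551574707, 67.92427825927734), 0.662921130657196)
seat [ 0.5798 -0.0137  0.113 ] from side (array([ 0.5804, -0.0138,  0.1106]), [0.5, 0.5])
0.029339414811396864 0.009450412904983488 -0.00033063440659626887 lean 0.32797160206274906
0.03315773223042599 0.008039862349994377 -0.0007567532569239768 lean 0.24497794368740114
0.031033058896136986 0.013818150476237795 0.0008653234779300448 lean 0.46166124332400194
0.034472399891671626 0.012407599921248685 0.00043920462760233686 lean 0.3682174653274274
```

```bash
python3 -m inch '[[[0,2,-2,-4,0,0,0],[0,4,-5,-8,0,0,0],[0,4,-5,-10,0,0,0],[0,4,-5,-10,0,0,0],[0,4,-5,-10,0,0,0],[0,4,-5,-10,0,0,0],[0,4,-5,-10,0,0,0]]]'
python3 -c "
from h import *
grab('wrist','w4')"
python3 -m inch '[[[0,0,0,4,0,0,0],[0,0,0,8,0,0,0],[0,0,0,12,0,0,0],[0,0,0,16,0,0,0],[0,0,0,20,0,0,0],[0,0,0,21,0,0,0],[0,0,0,21,0,0,0],[0,0,0,21,0,0,0],[0,0,0,21,0,0,0]]]'
python3 -c "
from h import *
grab('wrist','w5')
X=np.array([.5798,-.0137,.125]);L=[]
for n in ('w4','w5'):
  p=proj(load(n),X);o=(p-[50,75]).astype(int);print(n,p,o);im=cv2.imread(f'pics/{n}.png');im=cv2.copyMakeBorder(im,0,200,0,200,cv2.BORDER_CONSTANT)
  L.append(cv2.resize(im[max(o[1],0):max(o[1],0)+150,o[0]:o[0]+100],(400,600),interpolation=cv2.INTER_CUBIC))
cv2.imwrite('pics/c5.png',np.hstack(L))"
```

```text
clock: 9.73
tcp_pos: [0.4363, -0.1302, 0.1897]
tool_rot: [[0.001, 0.216, 0.976], [-0.0, 0.976, -0.216], [-1.0, -0.0, 0.001]]
force: [0.8, -0.5, -0.2]
width: 0.998
clock: 10.53
tcp_pos: [0.6401, -0.1753, 0.1891]
tool_rot: [[-0.001, 0.216, 0.976], [0.0, 0.976, -0.216], [-1.0, -0.0, -0.001]]
force: [-0.2, -0.2, -0.4]
width: 0.995
w4 [489.62311609 -25.65880901] [ 439 -100]
w5 [112.14325342 -25.95403791] [  62 -100]
```

View pics/c5.png

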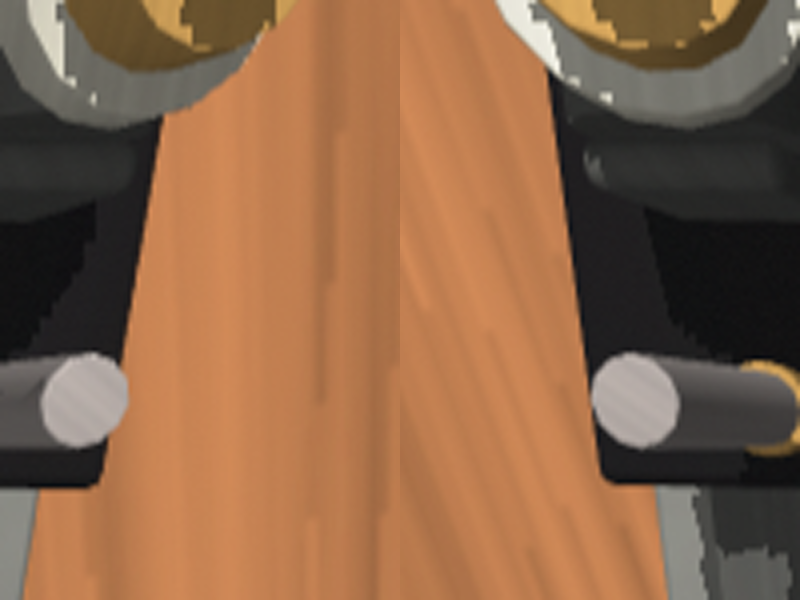

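I moved the wrong way along y and the stud is out of frame. I'll repeat both views 10 cm further along +y.

```bash
python3 -m inch '[[[0,-2,4,0,0,0,0],[0,-2,8,0,0,0,0],[0,-2,11,0,0,0,0],[0,-2,12,0,0,0,0],[0,-2,12,0,0,0,0],[0,-2,12,0,0,0,0],[0,-2,12,0,0,0,0]]]'|grep tcp
python3 -c "
from h import *
grab('wrist','w5')"
python3 -m inch '[[[0,0,0,-4,0,0,0],[0,0,0,-8,0,0,0],[0,0,0,-12,0,0,0],[0,0,0,-16,0,0,0],[0,0,0,-20,0,0,0],[0,0,0,-21,0,0,0],[0,0,0,-21,0,0,0],[0,0,0,-21,0,0,0],[0,0,0,-21,0,0,0]]]'|grep -E 'tcp|clock'
python3 -c "
from h import *
grab('wrist','w4')
X=np.array([.5798,-.0137,.125]);L=[]
for n in ('w4','w5'):
  p=proj(load(n),X);o=(p-[50,75]).astype(int);print(n,p,o);im=cv2.imread(f'pics/{n}.png');im=cv2.copyMakeBorder(im,0,200,0,200,cv2.BORDER_CONSTANT)
  L.append(cv2.resize(im[max(o[1],0):max(o[1],0)+150,o[0]:o[0]+100],(400,600),interpolation=cv2.INTER_CUBIC))
cv2.imwrite('pics/c6.png',np.hstack(L))"
```

```text
tcp_pos: [0.6659, -0.0595, 0.2096]
clock: 11.97
tcp_pos: [0.4622, -0.0139, 0.2095]
w4 [441.69551598 178.33611079] [391 103]
w5 [151.07377029 178.08133417] [101 103]
```

View pics/c6.png

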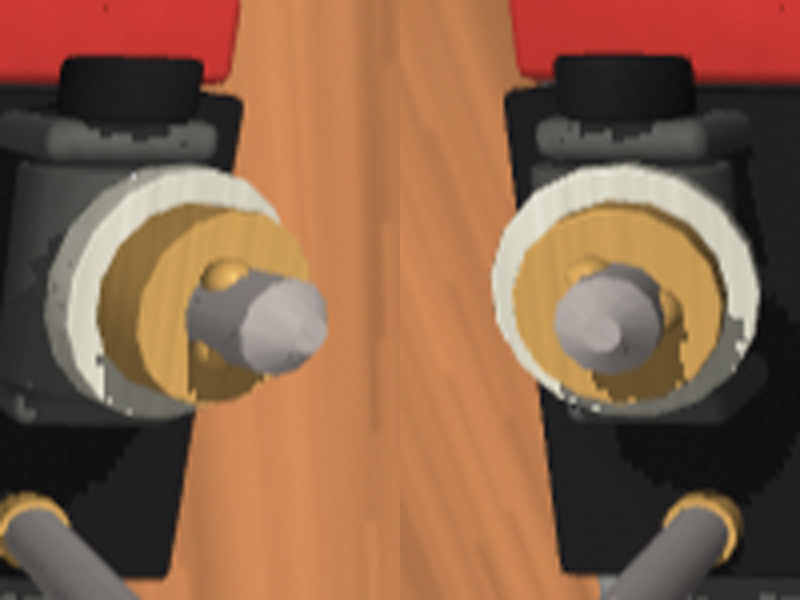

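```bash
python3 - <<'E'
from h import *
np.set_printoptions(precision=4,suppress=True)
a=load("w4");b=load("w5");xx=np.array([.974,-.227,0]);yy=np.array([.227,.974,0])
P={}
for n,p,q in [("tip",(470,185.5),(151.5,186)),("ej",(446.5,179.5),(155.25,179.25)),("seat",(434.75,175.5),(157.5,175.5))]:
    P[n],r=tri((a,p),(b,q));print(n,P[n],r)
for m,n in [("tip","ej"),("tip","seat"),("ej","seat")]:
    d=P[m]-P[n];print(m,n,np.linalg.norm(d),d@xx,d@yy,d[2],"lean",np.arctan2(d@xx,d[2]))
E
```

```text
tip [ 0.5879 -0.0161  0.1464] [0.2, 0.2]
ej [ 0.5828 -0.0151  0.1257] [0.0, 0.0]
seat [ 0.5801 -0.0141  0.1134] [0.1, 0.1]
tip ej 0.021336172272709456 0.005251015401072196 0.00013572732826919786 0.020679611159699157 lean 0.24866686325102352
tip seat 0.033999811306114236 0.008118710006569519 -0.0002186308267250892 0.03301574528202163 lean 0.24112008097600032
ej seat 0.012669954060395106 0.002867694605497323 -0.00035435815499428703 0.01233613412232247 lean 0.22840636847414333
```

The close pair agrees: seat at (0.580, -0.0145, 0.113), lean about 0.245 rad (tip, ejector and seat centres are collinear). Next I'll go above the silver head.

```bash
python3 -m inch '[[[0,1,28.7,-4.4,0.57,0,0],[0,1,28.7,-4.4,0.57,0,0],[0,1,28.7,-4.4,0.57,0,0],[0,1,28.7,-4.4,0.57,0,0],[0,1,28.7,-4.4,0.57,0,0],[0,1,28.7,-4.4,0.57,0,0],[0,1,28.7,-4.4,0.57,0,0],[0,1,28.7,-4.4,0.57,0,0],[0,1,28.7,-4.4,0.57,0,0],[0,1,28.7,-4.4,0.57,0,0]]]'
python3 -c "
from h import *
plan([.481,.2756,.2],RD);print(arm.sense()['qpos'])
grab('wrist','w7')"
```

```text
clock: 12.85
tcp_pos: [0.4808, 0.2781, 0.198]
tool_rot: [[-0.002, 0.707, 0.707], [-0.001, 0.707, -0.707], [-1.0, -0.002, -0.001]]
force: [0.2, -0.6, -0.1]
width: 1.004
t 12.85 tcp [0.481 0.278 0.198] F [ 0.221 -0.646 -0.053] w 1.0035856470756794
shift [-0.203 -0.16   0.19 ] turn [-0.562 -0.001  0.002]
[ 0.386  0.125  1.534 -0.     1.485  1.171]
```

View pics/w7.png

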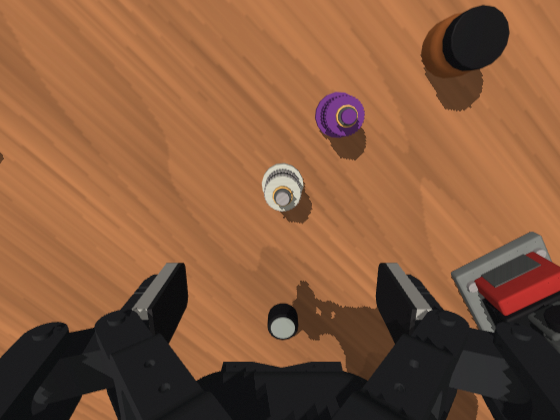

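The silver head shows its mandrel top at (283,200) and flange centre at about (282,184). The purple head is at (340,115), well clear of the jaw line.

```bash
python3 - <<'E'
from h import *
w=load("w7")
np.set_printoptions(precision=4,suppress=True)
p=onz(w,(283.5,200),.064);q=onz(w,(282.5,184.5),.008);print(p,q)
print(tri((w,(283.5,200)),(load("s0"),(187.5,163.75)),(load("t0"),(139,231.6))))
g=np.r_[(p[:2]+q[:2])/2,.015]
plan(g,RD)
E
```

```text
[0.4788 0.2739 0.064 ] [0.4792 0.2754 0.008 ]
(array([0.4797, 0.2739, 0.0621]), [1.3, 2.1, 1.5])
t 12.9 tcp [0.481 0.277 0.198] F [-0.533 -0.628 -0.947] w 1.0035479725488543
shift [18.326 -0.254  0.037] turn [-0.563 -0.001  0.002]
```

```bash
python3 -m inch '[[[0,4,-0.25,0,0,0,0],[0,8,-0.25,0,0,0,0],[0,12,-0.25,0,0,0,0],[0,15,-0.25,0,0,0,0],[0,17,-0.25,0,0,0,0],[0,18.4,-0.25,0,0,0,0],[0,18.4,-0.25,0,0,0,0],[0,18.4,-0.25,0,0,0,0],[0.6,18.4,-0.25,0,0,0,0],[1,18.4,-0.25,0,0,0,0]]]'
python3 -m inch '[[[1,0,0,0,0,0,0],[1,0,0,0,0,0,0],[1,0,0,0,0,0,0],[1,0,0,0,0,0,0],[1,0,0,0,0,0,0],[1,0,0,0,0,0,0]]]'
```

```text
clock: 13.73
tcp_pos: [0.4795, 0.2747, 0.0167]
tool_rot: [[0.002, 0.709, 0.705], [0.001, 0.705, -0.709], [-1.0, 0.002, 0.001]]
force: [0.0, 0.5, 0.4]
width: 0.749
clock: 14.23
tcp_pos: [0.479, 0.2749, 0.0162]
tool_rot: [[0.001, 0.709, 0.705], [0.0, 0.705, -0.709], [-1.0, 0.001, 0.001]]
force: [-2.2, -2.2, 10.0]
width: 0.386
```

```bash
cat >> h.py <<'E'
L=.245;XX=np.array([.974,-.227,0]);N=np.sin(L)*XX+np.cos(L)*np.array([0,0,1.]);ZT=np.cos(L)*XX-np.sin(L)*np.array([0,0,1.])
SEAT=np.array([.5799,-.0145,.113]);RF=np.column_stack([-N,np.cross(ZT,-N),ZT])
def st(h):
    plan(SEAT+N*h,RF);s=arm.sense();d=np.array(s["tcp_pos"])-SEAT;Q=np.array(s["tool_rot"])
    print("rel seat mm: axial %.1f lean %.1f rail %.1f"%tuple(1000*d@np.column_stack([N,ZT,RF[:,1]])),"Faxes",np.array(s["force"])@np.column_stack([N,ZT,RF[:,1]]))
E
python3 -m inch '[[[1,-2,0,0,0,0,0],[1,-6,0,0,0,0,0],[1,-10,0,0,0,0,0],[1,-14,0,0,0,0,0],[1,-18,0,0,0,0,0],[1,-20,0,0,0,0,0],[1,-20,0,0,0,0,0],[1,-20,0,0,0,0,0],[1,-20,0,0,0,0,0]]]'
python3 -c "
from h import *
st(.095)"
```

```text
clock: 14.98
tcp_pos: [0.4783, 0.2747, 0.2143]
tool_rot: [[-0.001, 0.709, 0.705], [-0.001, 0.705, -0.709], [-1.0, -0.001, -0.0]]
force: [-0.6, -0.2, -1.5]
width: 0.381
t 14.9833 tcp [0.478 0.275 0.214] F [-0.613 -0.238 -1.522] w 0.38102486434645505
shift [  0.915 -11.966  29.624] turn [-0.556  0.238 -0.067]
rel seat mm: axial 58.3 lean -184.3 rail 258.6 Faxes [-1.609 -0.158 -0.371]
```

```bash
python3 -m inch '[[[1,0,-1,2.5,0,0,0],[1,0,-2.2,5.5,-0.1,0.04,-0.01],[1,0,-3.6,9,-0.2,0.08,-0.02],[1,0,-5,12.5,-0.3,0.12,-0.03],[1,0,-6.4,16,-0.4,0.16,-0.04],[1,0,-7.8,19.5,-0.5,0.2,-0.05],[1,0.5,-9.2,23,-0.556,0.238,-0.067],[1,0.9,-10.6,26.3,-0.556,0.238,-0.067],[1,0.9,-11.5,28.5,-0.556,0.238,-0.067],[1,0.9,-12,29.6,-0.556,0.238,-0.067]]]'
python3 -m inch '[[[1,0,0,0,0,0,0],[1,0,0,0,0,0,0],[1,0,0,0,0,0,0]]]'
python3 -c "
from h import *
st(.095)
a,c=grab('wrist','w8');b,d=grab('side','s8')
p=proj(d,SEAT+N*.04).astype(int);print(p)
v=cv2.resize(b[p[1]-50:p[1]+50,p[0]-50:p[0]+50],(420,420),interpolation=cv2.INTER_CUBIC)
cv2.imwrite('pics/c8.png',np.hstack([a[:,90:470],v])[:,:,::-1])"
```

```text
clock: 15.82
tcp_pos: [0.6027, -0.0226, 0.2036]
tool_rot: [[-0.239, 0.23, 0.944], [0.057, 0.973, -0.223], [-0.969, 0.0, -0.245]]
force: [-0.1, -0.7, -1.7]
width: 0.389
clock: 16.07
tcp_pos: [0.6019, -0.0186, 0.2059]
tool_rot: [[-0.236, 0.227, 0.945], [0.056, 0.974, -0.22], [-0.97, 0.001, -0.243]]
force: [-0.1, 1.1, -0.6]
width: 0.382
t 16.0667 tcp [ 0.602 -0.019  0.206] F [-0.096  1.056 -0.601] w 0.3820107700613108
shift [ 0.054 -0.099  0.085] turn [ 0.001  0.    -0.001]
rel seat mm: axial 95.5 lean -0.8 rail 1.0 Faxes [-0.664 -0.177  1.007]
[278 169]
```

View pics/c8.png

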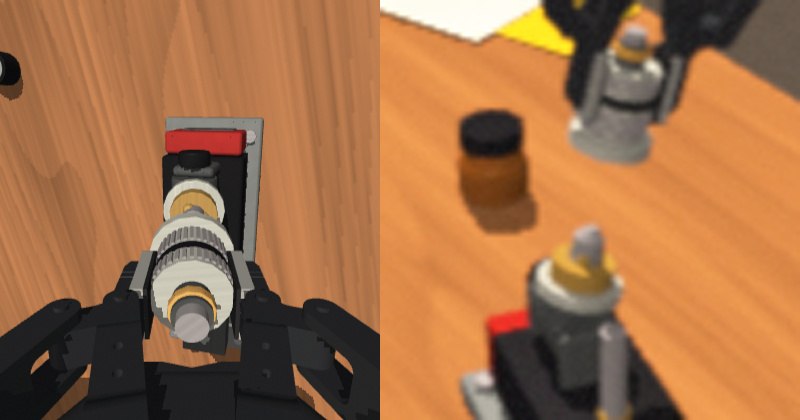

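Ten pictures so far. The head is gripped squarely and in line above the stud, and the carriage is still at the stop. Next is the approach along the stud axis.

```bash
python3 -m inch '[[[1,1,-0.1,0.08,0,0,0],[1,2.5,-0.1,0.08,0,0,0],[1,3.5,-0.1,0.08,0,0,0],[1,4.2,-0.1,0.08,0,0,0],[1,4.2,-0.1,0.08,0,0,0],[1,4.2,-0.1,0.08,0,0,0]]]' >/dev/null; python3 -c "
from h import *
st(.0162)"
for i in 1 2; do python3 -m inch '[[[1,0.25,0,0,0,0,0],[1,0.5,0,0,0,0,0],[1,0.5,0,0,0,0,0]]]' >/dev/null; python3 -c "
from h import *
st(.0162)"; done
```

```text
t 16.6667 tcp [ 0.593 -0.018  0.165] F [-0.288  0.035 -0.366] w 0.3842656625047096
shift [ 3.785  0.07  -0.044] turn [ 0.     0.001 -0.001]
rel seat mm: axial 54.1 lean 0.4 rail -0.7 Faxes [-0.425 -0.191 -0.031]
t 16.9167 tcp [ 0.592 -0.018  0.16 ] F [ 0.221 -0.277 -0.912] w 0.38100839248287327
shift [ 3.274  0.085 -0.061] turn [-0.     0.001 -0.001]
rel seat mm: axial 48.9 lean 0.6 rail -0.9 Faxes [-0.818  0.491 -0.219]
t 17.1667 tcp [ 0.59  -0.018  0.155] F [-0.545 -0.526 -0.495] w 0.38436642793373144
shift [ 2.737  0.085 -0.048] turn [-0.     0.    -0.001]
rel seat mm: axial 43.6 lean 0.5 rail -0.9 Faxes [-0.58  -0.279 -0.636]
```

```bash
python3 -m inch '[[[1,0.2,0.08,-0.05,0,0,0],[1,0.4,0.08,-0.05,0,0,0],[1,0.4,0.08,-0.05,0,0,0]]]' >/dev/null; python3 -c "
from h import *
st(.0162)"
for i in 1 2; do python3 -m inch '[[[1,0.2,0,0,0,0,0],[1,0.4,0,0,0,0,0],[1,0.4,0,0,0,0,0]]]' >/dev/null; python3 -c "
from h import *
st(.0162)"; done
```

```text
t 17.4167 tcp [ 0.589 -0.017  0.151] F [-0.495 -0.47  -1.819] w 0.38692774686709946
shift [2.345 0.    0.004] turn [-0.     0.    -0.001]
rel seat mm: axial 39.7 lean -0.0 rail -0.0 Faxes [-1.855  0.077 -0.57 ]
t 17.6667 tcp [ 0.588 -0.017  0.148] F [ 0.193 -0.506 -1.603] w 0.3874721821305251
shift [1.943 0.006 0.001] turn [-0.     0.    -0.001]
rel seat mm: axial 35.6 lean -0.0 rail -0.1 Faxes [-1.482  0.682 -0.449]
t 17.9167 tcp [ 0.587 -0.016  0.144] F [ 0.443  0.258 -1.512] w 0.38924313036325187
shift [1.542 0.007 0.   ] turn [-0.     0.    -0.001]
rel seat mm: axial 31.6 lean -0.0 rail -0.1 Faxes [-1.376  0.728  0.352]
```

```bash
for i in 1 2 3 4 5; do python3 -m inch '[[[1,0.1,0,0,0,0,0],[1,0.2,0,0,0,0,0],[1,0.2,0,0,0,0,0]]]' >/dev/null; python3 -c "
from h import *
st(.0162)"|grep rel; done
```

```text
rel seat mm: axial 30.2 lean 0.2 rail -0.3 Faxes [ 1.105  0.974 -1.656]
rel seat mm: axial 28.9 lean 0.5 rail -0.4 Faxes [ 6.7    1.706 -4.722]
rel seat mm: axial 26.7 lean 0.4 rail -0.3 Faxes [ 3.622  3.657 -2.962]
rel seat mm: axial 23.9 lean 0.2 rail -0.3 Faxes [-1.927  4.243 -4.565]
rel seat mm: axial 21.7 lean -0.0 rail -0.1 Faxes [-1.077  0.726 -2.095]
```

```bash
for i in 1 2 3; do python3 -m inch '[[[1,0.1,0,0,0,0,0],[1,0.2,0,0,0,0,0],[1,0.2,0,0,0,0,0]]]' >/dev/null; python3 -c "
from h import *
st(.0162)"|grep rel; done;  python3 -c "
from h import *
a,c=grab('wrist','w9');b,d=grab('side','s9')
p=proj(d,SEAT+N*.02).astype(int)
v=cv2.resize(b[p[1]-40:p[1]+40,p[0]-40:p[0]+40],(420,420),interpolation=cv2.INTER_CUBIC)
cv2.imwrite('pics/c9.png',np.hstack([a[:,90:470],v])[:,:,::-1])"
```

```text
rel seat mm: axial 20.1 lean 0.1 rail 0.1 Faxes [ 4.003  0.398 -1.797]
rel seat mm: axial 18.0 lean 0.1 rail 0.0 Faxes [ 3.89   0.102 -0.34 ]
rel seat mm: axial 17.1 lean 0.1 rail 0.0 Faxes [12.903 -1.864 -0.567]
```

View pics/c9.png

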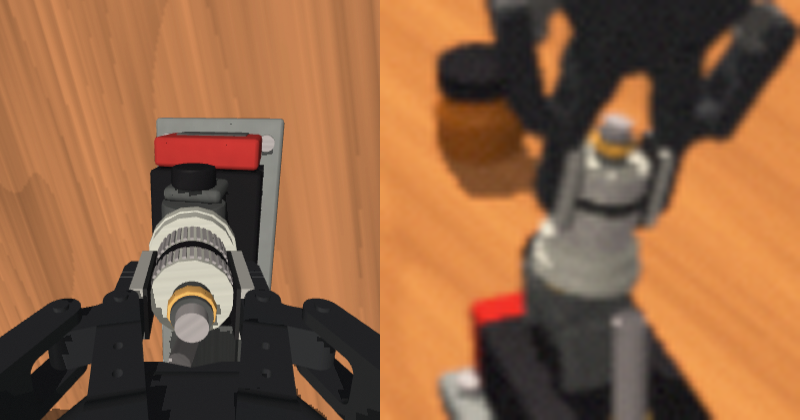

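The head's flange appears to be on the seat, hiding the white disc and ejector, and the force is rising. I'll push on in small steps to confirm a hard stop.

```bash
for i in 1 2 3; do python3 -m inch '[[[1,0.1,0,0,0,0,0],[1,0.1,0,0,0,0,0],[1,0.1,0,0,0,0,0]]]' >/dev/null; python3 -c "
from h import *
st(.0162)"|grep -E "rel|turn"; done
```

```text
shift [ 0.074 -0.008 -0.022] turn [ 0.     0.003 -0.001]
rel seat mm: axial 16.9 lean 0.2 rail 0.1 Faxes [20.275 -4.827  0.312]
shift [ 0.06  -0.008 -0.037] turn [ 0.     0.005 -0.002]
rel seat mm: axial 16.8 lean 0.4 rail 0.1 Faxes [28.566 -7.187 -0.788]
shift [ 0.047 -0.01  -0.049] turn [ 0.     0.006 -0.002]
rel seat mm: axial 16.7 lean 0.5 rail 0.1 Faxes [37.159 -8.987 -1.286]
```

```bash
cat > m.py <<'E'
from h import *
st(.0162)
s=arm.sense();Q=np.array(s["tool_rot"]);print("F_tool",Q.T@s["force"],"M_tool",Q.T@s["moment"])
E
python3 m.py|grep -v shift
echo relax; python3 -m inch '[[[1,-0.1,0,0,0,0,0],[1,-0.1,0,0,0,0,0],[1,-0.1,0,0,0,0,0]]]' >/dev/null; python3 m.py |grep -v shift
echo ry+; python3 -m inch '[[[1,0,0,0,0,0.03,0],[1,0,0,0,0,0.03,0],[1,0,0,0,0,0.03,0],[1,0,0,0,0,0.03,0]]]' >/dev/null; python3 m.py |grep -v shift
echo ry-; python3 -m inch '[[[1,0,0,0,0,-0.06,0],[1,0,0,0,0,-0.06,0],[1,0,0,0,0,-0.06,0],[1,0,0,0,0,-0.06,0]]]' >/dev/null; python3 m.py |grep -v shift
echo back; python3 -m inch '[[[1,0,0,0,0,0.03,0],[1,0,0,0,0,0.03,0],[1,0,0,0,0,0.03,0],[1,0,0,0,0,0.03,0]]]' >/dev/null; python3 m.py
```

```text
t 20.7667 tcp [ 0.584 -0.015  0.129] F [-0.005 -1.319 38.23 ] w 0.37984508721961424
rel seat mm: axial 16.7 lean 0.5 rail 0.1 Faxes [37.159 -8.987 -1.286]
F_tool [-37.215  -1.226  -8.764] M_tool [ 0.024  0.982 -0.083]
relax
t 21.0167 tcp [ 0.584 -0.015  0.129] F [ 1.316 -0.36  29.412] w 0.38477806306616036
rel seat mm: axial 16.8 lean 0.5 rail 0.1 Faxes [28.864 -5.811 -0.052]
F_tool [-28.893  -0.006  -5.667] M_tool [ 0.012  0.519 -0.097]
ry+
t 21.35 tcp [ 0.585 -0.016  0.13 ] F [ 3.175 -1.949 31.692] w 0.38491953602611506
rel seat mm: axial 17.3 lean 0.8 rail 0.0 Faxes [31.603 -4.258 -1.178]
F_tool [-31.494  -1.129  -5.01 ] M_tool [-0.094  0.051 -0.087]
ry-
t 21.6833 tcp [ 0.585 -0.016  0.129] F [ 6.353 -2.703 26.958] w 0.3836983998450649
rel seat mm: axial 16.8 lean 0.8 rail 0.0 Faxes [27.803  0.059 -1.191]
F_tool [-27.784  -1.148   1.059] M_tool [ 0.013  0.28  -0.079]
back
t 22.0167 tcp [ 0.585 -0.016  0.129] F [ 3.685 -1.208 27.504] w 0.38415399373753134
shift [ 0.058 -0.004 -0.076] turn [-0.     0.005 -0.002]
rel seat mm: axial 16.8 lean 0.8 rail 0.0 Faxes [27.619 -2.924 -0.34 ]
F_tool [-27.635  -0.297  -2.775] M_tool [-0.01   0.039 -0.13 ]
```

```bash
for k in 1; do python3 -m inch '[[[1,0,0,0,0,-0.01,0],[1,0,0,0,0,-0.01,0],[1,0,0,0,0,-0.01,0],[1,0,0,0,0,-0.01,0]]]' >/dev/null; python3 m.py|grep -v shift;python3 -m inch '[[[1,0,0,0,0,-0.01,0],[1,0,0,0,0,-0.01,0],[1,0,0,0,0,-0.01,0],[1,0,0,0,0,-0.01,0]]]' >/dev/null; python3 m.py|grep -v shift; done
```

```text
t 22.35 tcp [ 0.584 -0.016  0.129] F [ 2.793 -0.444 27.105] w 0.38164994404320807
rel seat mm: axial 16.7 lean 0.6 rail 0.0 Faxes [26.98  -3.837  0.202]
F_tool [-27.035   0.243  -3.425] M_tool [-0.036  0.107 -0.078]
t 22.6833 tcp [ 0.584 -0.015  0.129] F [ 3.639 -1.503 26.669] w 0.38244538037256803
rel seat mm: axial 16.7 lean 0.6 rail 0.1 Faxes [26.815 -2.699 -0.638]
F_tool [-26.875  -0.595  -2.025] M_tool [-0.035  0.457 -0.064]
```

```bash
python3 -m inch '[[[1,0.05,0,0,0,0.01,0],[1,0.05,0,0,0,0.01,0],[1,0.05,0,0,0,0.01,0],[1,0.05,0,0,0,0.01,0]]]' >/dev/null; python3 m.py|grep -v shift; python3 -c "
from h import *
a,c=grab('wrist','wA');b,d=grab('side','sA')
p=proj(d,SEAT+N*.01).astype(int);q=proj(c,SEAT).astype(int);print(p,q)
f=lambda im,p,r:cv2.resize(im[max(p[1]-r,0):p[1]+r,p[0]-r:p[0]+r],(400,400),interpolation=cv2.INTER_CUBIC)
cv2.imwrite('pics/cA.png',np.hstack([f(a,q,75),f(b,p,25)])[:,:,::-1])"
```

```text
t 23.0167 tcp [ 0.584 -0.015  0.129] F [ 0.975  0.113 31.121] w 0.38886832359648876
rel seat mm: axial 16.6 lean 0.7 rail 0.1 Faxes [30.416 -6.652  0.332]
F_tool [-30.516   0.38   -6.174] M_tool [-0.075  0.453 -0.062]
[275 181] [281 251]
```

View pics/cA.png

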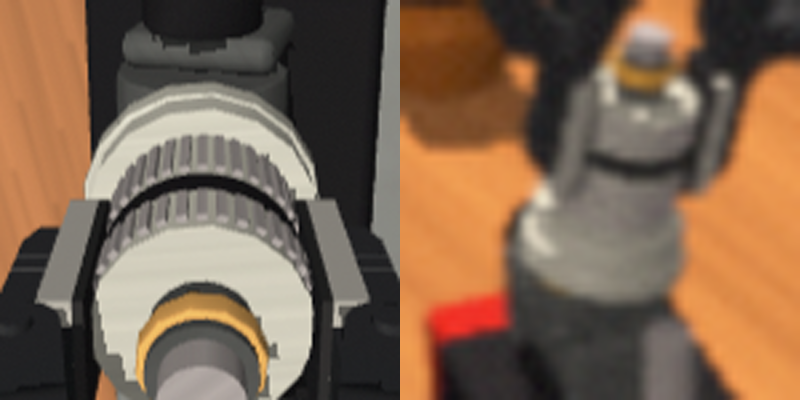

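```bash
python3 - <<'E'
from h import *
x,r=tri((load("wA"),(281,318.5)),(load("sA"),(281.25,160.4)));d=x-SEAT;print("mandrel top axial mm",1000*d@N,r)
print(order.finish_job()); s=arm.sense();print(s["clock"],s["force"],s["width"])
E
```

```text
mandrel top axial mm 61.926701491525826 [1.6, 1.6]
the job is handed in; nothing more can be done
None
the job is handed in; nothing more can be done
```

I slid the carriage by its post until it met the red stop. I then pressed the silver head down the stud axis, which I measured leaning about 0.245 rad, and handed the job in at about 23 s while still gripping and pushing.

**What the last checks showed:**
- **Carriage:** force rose sharply to about 57 N at the stop, and I eased off before letting go of the post. A later picture, with the head on, still showed it at the stop.
- **Head home:** the tool hit a hard stop about 0.4 mm from where I expected it, holding about 30 N against the roughly 6 N spring. The final crop shows the flange on the seat.
- **Squareness:** a small wrist rock suggested the head sits flat at about 0.01 rad from my estimated lean, so I held it there. A side force of about 6 N and a moment of about 0.45 N m remained.
- **Neighbours:** I planned the grasp and paths clear of the purple look-alike and everything else on the bench, and felt no unexpected contact. I did not check each one's position again afterwards.

**What disagreed or stayed unclear:**
- **Mandrel height:** the camera check put the mandrel top 61.9 mm above the seat, where 64 mm was expected. That is about the calibration error.
- **Snap:** I saw force bumps of about 7 N, some of them further from the seat than the stated 5 mm, and no clear single snap. I judged the snap from the final depth and the hard stop.
- **Possible brass line:** a faint tan line at the flange's lower edge in the side view could be a hint of the ejector. I did not resolve it.

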